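Clear the catch tray and hold the belt tensioner at its stop

ROBOT

A 6-joint arm with a two-finger parallel gripper is mounted at the origin on the work surface. World frame = base frame: x ahead of the robot, y to its left, z up, the work surface at z = 0. Lengths are in mm, angles in rad, forces in N, time in s.
With the tool pointing down it reaches from about 375 to 900 mm from the base axis. Payload 3.1 kg.
Tool frame: the origin (TCP) lies at the very end of the fingers, on their centre line; the grasp point (between the pads) lies 19 mm behind it; z points along the fingers, y is the line along which they close (so a half turn about z gives the same grasp; the last joint's range is limited). The gripper opens to 85 mm and grips with 20 to 120 N. Pads are 22 mm wide; open, the fingers measure 114 mm over their backs; the gripper's body (76 mm by 85 mm) begins 54 mm behind the grasp point. The pads swing forward as they close: fully open they stand 13 mm farther back than shut.
Start: joints at [1.034, 0.527, 1.433, -0, 1.181, -0.178], TCP at [219.428, 585.191, 231.31] pointing down, gripper open.
Joint ranges: [-3.08, 3.08], [-0.75, 2.2], [0.22, 2.44], [-1.43, 4.57], [0, 2.65], [-2.85, 2.85]. Speed limits (rad/s): [2.79, 2.79, 3.14, 3.14, 3.14, 3.14].

INTERFACE

Orientations are given as a rotation vector (axis times angle).
In Python, from rig import robot gives the robot as it stands.
- The arm moves only by the tool arm_command, never from a script. Its argument "series" is a list that holds one entry, the list of rows, each a list of 7 numbers: the turn, a rotation vector about the tool's x, y, z in rad, then the shift along the tool's x, y, z in cm, then the closure, from 0 (fully open) to 1 (shut). In form: [[[ax, ay, az, x, y, z, fingers], ...]]. A call has exactly 5 rows; each row shifts and turns the commanded pose from where the row before left it, along the tool's axes as they then stand; what a row does not reach is not made up. A row lasts 1/10 s, in which the tool goes at most 50 mm and 8.59 degrees, less where a joint would pass 70% of its speed; a pose out of reach is approached as far as the arm can. A call with a gripper value outside its range is refused whole. The fingers move at their own pace and stop on an object; the grip force is fixed at half the most. Time passes only in rows, so rows that do not move let the fingers close, or fill a call up. It gives the time, the measured TCP pose, the force, the opening and the grip force at its end, in the units of the state.
- robot.read_state(): the state, without advancing time (a new reading comes with each control period).
- robot.snapshot(name): name is "scene" or "top"; returns the picture (384x512x3 uint8, red, green, blue); there is no depth.
- robot.camera_params(name): a dict with "fx", "fy", "cx", "cy" (pixels), "pose" (4x4, takes a point from camera to world coordinates). Camera axes: x right, y up, looking along -z (the intrinsics and any distortion apply to the point x, -y, -z); pixel columns grow to the right and rows downward; lengths in mm; the calibration is good to about 2 mm. A picture is of the moment at which its call begins. camera_params takes no time and is no camera call.
- robot.hand_in(): hands the job in; it is judged then, once.
The state is a dict: "time_s": time; "joint_positions": joint angles; "joint_vel": joint speeds; "joint_torque": joint torques, N m; "position": TCP position; "tool_rot": TCP orientation; "ft_force": force on the tool from outside, world axes, zero at the start; "ft_torque": the same for the moment, N m; "width": opening from 0.0 (shut) to 1.0 (fully open); "grasp_force": force on a finger pad.
Only numpy, scipy, OpenCV 4.12 (cv2) and the standard library are available. Lean on these libraries where they do the work, as an engineer would, in place of code of your own. Each camera call takes 0.05 s, during which the arm holds its last target. There are 200 camera calls.

TASK

I want to slip a new belt onto this bench drive. First take the two finished connector shells out of the catch tray and set them down in the blue tote without dropping them, so that the tensioner arm can swing over the empty tray; then take the arm by its red post and wind it round against its spring until it meets its stop, and keep holding it there: finish while still holding it against the stop. Leave the tools and other things on the bench where they are.

Things in the scene. Friction and masses are not known exactly. Their poses are not given: they have to be found in the camera images.
- drive: The belt drive, fixed to the bench. Origin on the tensioner's vertical pivot axis, at bench height; z up. In its frame (mm): blue gear housing x -80 to 120, y 120 to 300, 156 high; grey pivot body of radius 26 at the origin, 86 high with the arm's hub; yellow stop pin at (-12, -34), 70 high; grey deburring unit x 205 to 365, y -210 to -40, 86 high.
- tray_mid (a point): Centre of the catch tray's floor, 4 mm above the bench. The aluminium tray is part of the drive: 220 (drive's x) by 150 (drive's y) mm, walls 25 high and 4 thick. The two shells stand in it about 90 mm apart along the drive's x, near its middle line. The deburring unit's chute ends over its +x wall.
- tension_arm (a joint): Angle of the tensioner arm (rad): 0 at rest, pointing along the drive's +x; grows clockwise seen from above, towards the drive's -y, over the tray. Stop at 1.40. A spring drives it back: about 2.5 N at the red post to start, 7.5 N at the stop; it snaps back if let go. Flat steel arm 24 wide, 66 to 76 mm above the bench; black roller (radius 22, 44 to 66 mm up) under its end.
- red_post (a point): Point on the axis of the upright round red post (16 mm diameter) on the arm's end, 120 mm from the pivot axis; the post stands from 76 to 130 mm above the bench and this point is 105 mm above the bench. It moves with the arm.
- shell_a_mid (a point): Centre of the aluminium connector shell, a solid upright cylinder 28 mm in diameter and 52 mm tall with a 36 mm flange, 8 mm high, at its foot; the centre is 26 mm above its underside.
- shell_b_mid (a point): Centre of the brass connector shell, a solid upright cylinder 34 mm in diameter and 52 mm tall with a 42 mm flange, 8 mm high, at its foot; the centre is 26 mm above its underside. The shells swap places from start to start.
- shell_a: The aluminium shell itself; origin at the centre of its underside, z up its axis.
- shell_b: The brass shell itself; origin at the centre of its underside, z up its axis.
- tote: Open blue tote, loose on the bench, 200 (x) by 150 (y) by 60 mm high, walls and floor 4 thick; origin at the centre of its underside.
- meter: Yellow multimeter lying flat, 90 by 180 by 36 mm, to be left alone; origin under its centre.
- wrench: Wrench, 150 mm long, lying on the bench on the robot's side of the tote, to be left alone.
- driver: Screwdriver, 170 mm long, lying on the bench, to be left alone.
- pulley: Spare steel pulley, 56 mm diameter, 24 mm high, to be left alone; origin under its centre.
- can: Red can, 52 mm diameter, 130 mm tall, to be left alone; origin under its centre.
- fixings: Grey open box of 100 by 70 by 35 mm on the gear housing, to be left alone; origin under its centre.

How it is judged (in metres and radians):
On the way, in this order (a step that is already met when the one before it is completed fails the run):
1. both shells lie or stand released and still in the tote (x of shell_a_mid in the frame of tote between -0.096 and 0.096 m and y of shell_a_mid in the frame of tote between -0.071 and 0.071 m and z of shell_a_mid in the frame of tote between 0 and 0.045 m and x of shell_b_mid in the frame of tote between -0.096 and 0.096 m and y of shell_b_mid in the frame of tote between -0.071 and 0.071 m and z of shell_b_mid in the frame of tote between 0 and 0.045 m and linear speed of each of shell_a, shell_b below 0.05 m/s and contact force between the fingers and shell_a below 0.1 N and contact force between the fingers and shell_b below 0.1 N), for 0.2 s.
2. the fingers hold the arm at its stop (value of joint tension_arm above 1.33 rad and velocity of joint tension_arm between -0.1 and 0.1 rad/s and contact force between the fingers and tension_arm above 2 N), for 0.2 s.
At the end, for the whole second after the job is handed in: Both shells are in the tote, centres inside its walls and less than 45 mm above its underside, still and not touched by the fingers; the arm stands within 0.07 rad of its stop (joint above 1.33), still, with the fingers pressing on it with more than 2 N and no loose thing touching it (all of step 1 and all of step 2 and contact force between each of shell_a, shell_b, tote, meter, wrench, driver, pulley, can, fixings and tension_arm below 0.2 N); the arm keeps its last pose, push and grip.
It fails at once if a shell is dropped into the tote (faster than 0.9 m/s between its walls) ((x of shell_a_mid in the frame of tote between -0.096 and 0.096 m and y of shell_a_mid in the frame of tote between -0.071 and 0.071 m and z of shell_a_mid in the frame of tote below 0.06 m and linear speed of shell_a above 0.9 m/s) or (x of shell_b_mid in the frame of tote between -0.096 and 0.096 m and y of shell_b_mid in the frame of tote between -0.071 and 0.071 m and z of shell_b_mid in the frame of tote below 0.06 m and linear speed of shell_b above 0.9 m/s)).
It fails at once if another thing on the bench is moved by more than 30 mm (distance of any of meter, wrench, driver, pulley, can, fixings from where it was at the start of the episode above 0.03 m).
It also fails if it takes over 67 s, if anything falls off the work surface, if the arm or the gripper's body presses on something with over 40 N, if the wrist force passes 120 N, or if a joint passes its speed limit or range.

## Working session

There is one attempt and no reset: what is moved stays moved. The work goes in short steps, Python scripts to look and compute and a tool call to move; the robot and the scene stay as the last step left them, time stands still between calls to the robot, and variables do not carry over. Pictures are saved under pics/ and viewed, at most 10 in all, crops included, and the job is handed in when it is done.

Besides the shell and the picture viewer there is one more tool, called after "Request:" as name([rows], argument=value, ...), one row to a line, values as JSON. arm_command: Moves the arm, as the interface text tells. Its arguments: {"type":"object","properties":{"series":{"type":"array","items":{"type":"array","items":{"type":"array","items":{"type":"number"}}}}},"required":["series"]}

```bash
mkdir -p pics; ls
python3 - <<'E'
from rig import robot
import cv2
for n in("scene","top"):
    im=robot.snapshot(n); cv2.imwrite(f"pics/{n}0.png",im[:,:,::-1])
    p=robot.camera_params(n); print(n,{k:(v if k!="pose" else [[round(float(x),3) for x in r] for r in v]) for k,v in p.items()})
s=robot.read_state(); print(s)
E
```

```text
pics
scene {'fx': 439.5223054959268, 'fy': 439.5223054959268, 'cx': 257.54968643074176, 'cy': 189.54311378463527, 'pose': [[-0.493, -0.596, 0.633, 1365.103], [0.87, -0.336, 0.362, 433.237], [-0.003, 0.729, 0.684, 1025.647], [0.0, 0.0, 0.0, 1.0]]}
top {'fx': 427.4416570651023, 'fy': 427.4416570651023, 'cx': 257.4646837949126, 'cy': 192.38050170472434, 'pose': [[0.003, 0.984, -0.177, 285.084], [-1.0, 0.007, 0.025, -41.336], [0.026, 0.177, 0.984, 1342.847], [0.0, 0.0, 0.0, 1.0]]}
{'time_s': 0.1, 'joint_positions': array([ 1.03351304e+00,  5.28371425e-01,  1.43377857e+00, -1.13687157e-05,
        1.18140682e+00, -1.78532829e-01]), 'joint_vel': array([-0.00110611, -0.00180946, -0.00322336,  0.00032768, -0.000135  ,
        0.00126592]), 'joint_torque': array([ 5.11620347e-04, -4.43306029e+01, -1.78586018e+01, -2.22160679e-04,
        3.84473620e-03,  6.30802461e-06]), 'position': array([219.09818792, 584.64697368, 230.43116832]), 'tool_rot': array([-5.60378892e-01, -3.09051946e+00,  2.89495065e-03]), 'ft_force': array([-0.36279676,  0.15548392,  0.3771049 ]), 'ft_torque': array([-0.03894298, -0.02307479, -0.01586645]), 'grasp_force': 0.0, 'width': 0.998095051106182}
```

View pics/scene0.png

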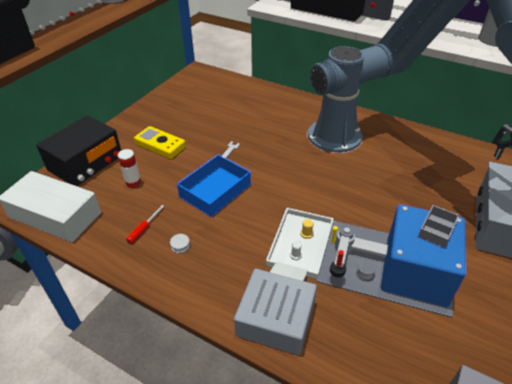

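View pics/top0.png

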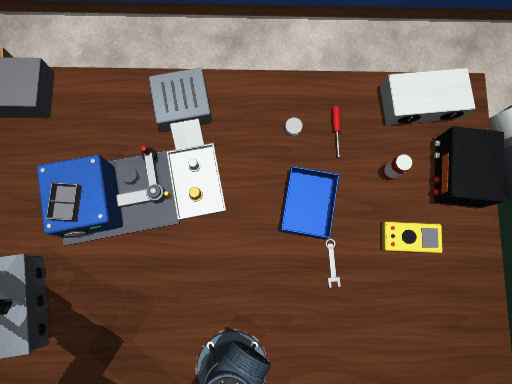

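The top view shows the drive at the left: red post ~(146,151), pivot ~(155,192), aluminium shell ~(194,165), brass shell ~(195,193). The tote is at ~(310,203), and drive +x points up the image (about world +x). Next I measure these.

```bash
cat > h.py <<'E'
import numpy as np, cv2
from rig import robot
def ray(n,u,v):
    p=robot.camera_params(n); P=np.array(p["pose"])
    d=P[:3,:3]@np.array([(u-p["cx"])/p["fx"],-(v-p["cy"])/p["fy"],-1.]); return P[:3,3],d
def onz(n,u,v,z):
    o,d=ray(n,u,v); return (o+d*(z-o[2])/d[2]).round(1)
def tri(a,b):
    (o,d),(p,e)=ray("scene",*a),ray("top",*b); d/=np.linalg.norm(d); e/=np.linalg.norm(e)
    s,t=np.linalg.lstsq(np.c_[d,-e],p-o,rcond=None)[0]; x,y=o+s*d,p+t*e
    return ((x+y)/2).round(1), round(float(np.linalg.norm(x-y)),1)
def blobs(n,im,lo,hi,box,amin=8):
    h=cv2.cvtColor(im,cv2.COLOR_RGB2HSV); m=cv2.inRange(h,np.array(lo),np.array(hi))
    x0,y0,x1,y1=box; k=np.zeros_like(m); k[y0:y1,x0:x1]=m[y0:y1,x0:x1]
    c=cv2.findContours(k,cv2.RETR_EXTERNAL,cv2.CHAIN_APPROX_NONE)[0]
    return [x for x in c if cv2.contourArea(x)>=amin]
E
python3 - <<'E'
from h import *
T=cv2.imread("pics/top0.png")[:,:,::-1].copy(); S=cv2.imread("pics/scene0.png")[:,:,::-1].copy()
def show(l,cs):
    for c in cs:
        (cx,cy),(w,h),a=cv2.minAreaRect(c); print(l,cv2.contourArea(c),(round(cx,1),round(cy,1)),(round(w,1),round(h,1)),round(a,1),cv2.boundingRect(c))
show("top blue",blobs("top",T,(100,120,60),(125,255,255),(270,150,350,250),200))
show("sc blue",blobs("scene",S,(100,120,60),(125,255,255),(170,140,260,220),200))
show("top yellow",blobs("top",T,(15,120,90),(32,255,255),(150,150,225,220),3))
show("sc yellow",blobs("scene",S,(15,120,90),(32,255,255),(270,200,350,280),3))
c=blobs("top",T,(100,120,60),(125,255,255),(270,150,350,250),200)[0]
b=cv2.boxPoints(cv2.minAreaRect(c)); print("tote rim",[onz("top",*p,60) for p in b]); print(cv2.approxPolyDP(c,4,True)[:,0])
w=blobs("top",T,(0,0,170),(180,50,255),(165,140,230,222),300); show("tray",w)
for q in w: print(cv2.approxPolyDP(q,4,True)[:,0].tolist())
a=cv2.resize(T[130:235,30:235],None,fx=3.8,fy=3.8,interpolation=cv2.INTER_CUBIC)
b=cv2.resize(S[195:345,230:430],None,fx=3.8,fy=3.8,interpolation=cv2.INTER_CUBIC)
cv2.imwrite("pics/tc.png",a[:,:,::-1]);cv2.imwrite("pics/sc.png",b[:,:,::-1])
E
```

```text
top blue 3119.5 (309.7, 201.9) (50.5, 65.6) 9.1 (280, 166, 59, 72)
sc blue 2599.0 (214.0, 183.5) (46.9, 70.0) 50.7 (177, 154, 74, 63)
top yellow 10.0 (165.5, 193.0) (3.5, 3.5) 45.0 (164, 191, 5, 5)
top yellow 92.5 (195.0, 193.5) (13.0, 12.0) 90.0 (189, 187, 13, 14)
sc yellow 40.0 (334.3, 234.1) (4.1, 16.2) 6.3 (332, 226, 6, 17)
sc yellow 149.5 (306.5, 228.5) (17.0, 11.0) 90.0 (301, 220, 12, 18)
tote rim [array([ 400.8, -141.2,   60. ]), array([ 601.3, -174.6,   60. ]), array([ 577.4, -328.8,   60. ]), array([ 377.6, -291.2,   60. ])]
[[291 166]
 [280 230]
 [329 237]
 [338 174]]
tray 3403.0 (194.9, 176.1) (78.1, 48.8) 80.5 (167, 140, 59, 79)
[[174, 140], [176, 149], [167, 151], [177, 217], [225, 209], [213, 143]]
```

View pics/tc.png

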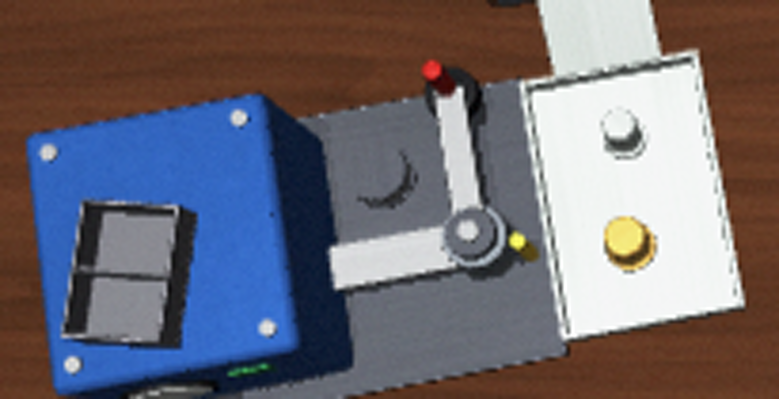

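View pics/sc.png

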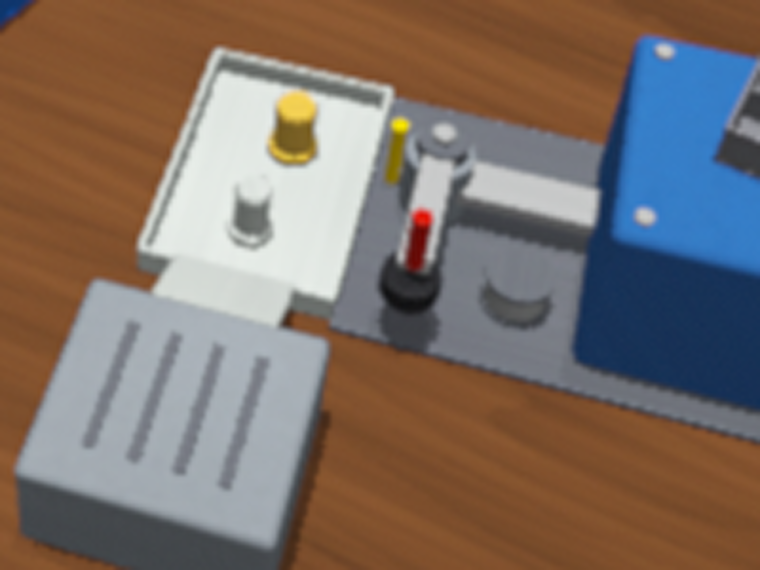

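In the top crop the shell tops sit at full-image (193.5,161.7) aluminium and (194.6,192.0) brass, the post top at (143.3,148), and the pivot at (152.3,190.5). The scene crop gives (296.2,243.8), (307.8,222), (340.4,251.8) and (346.5,229.4) for the same points.

Run:
```python
from h import *
for n,s,t,z in (("A",(296.2,243.8),(193.5,161.7),56),("B",(307.8,222.),(194.6,192.),56),("post",(340.4,251.8),(143.3,148),130),("pivot",(346.5,229.4),(152.3,190.5),90),("pin",(334.8,227.0),(165.5,192.7),70)):
    print(n,tri(s,t),onz("top",*t,z),onz("scene",*s,z))
T=cv2.imread("pics/top0.png")[:,:,::-1]
print("tray",[onz("top",*p,25) for p in((167,151),(213,143),(225,209),(177,217))])
for c,z in (((-110,-75),25),): pass
print("tote",[onz("top",*p,60) for p in ((291,166.5),(280.5,230.5),(329,237.5),(338.5,174))])
print("house",[onz("top",*p,156) for p in((37.5,166),(99,155),(108,224),(45,234))])
print("wrench",onz("top",331,242,0))
```

```text
A (array([610.9, 125.7,  55.4]), 4.7) [611.7 123.5  56. ] [610.4 128.   56. ]
B (array([516.4, 119.2,  53.8]), 3.3) [516.7 117.4  56. ] [517.6 121.4  56. ]
post (array([633.5, 261.9, 127. ]), 0.0) [632.7 261.1 130. ] [636.  262.5 130. ]
pivot (array([515.1, 239. ,  85.3]), 0.4) [514.1 238.2  90. ] [519.4 239.8  90. ]
pin (array([510.9, 202.8,  71.7]), 0.6) [511.4 202.8  70. ] [509.3 202.6  70. ]
tray [array([653.7, 212.2,  25. ]), array([681.6,  67.2,  25. ]), array([469.3,  25.6,  25. ]), array([443.5, 173.1,  25. ])]
tote [array([ 598.2, -177.7,   60. ]), array([ 400.3, -143.8,   60. ]), array([ 379.9, -289.8,   60. ]), array([ 575.7, -324.6,   60. ])]
house [array([569.8, 547.8, 156. ]), array([603.4, 378.5, 156. ]), array([407.2, 340.6, 156. ]), array([378.8, 509.8, 156. ])]
wrench [ 370.3 -307.3    0. ]
```

Checks: post–pivot distance 120.6 (120 expected), shell spacing 94 (about 90), tote 201 × 148, and the shell-top, post and pin heights all agree. Positions are A (611,125.5), B (516.8,119), tote centre (488.5,-234) and pivot (515,239), with drive yaw about 10.7°. I turn the tool so y = world y, then move to B.

Request:
arm_command([
  [[0,0,-0.119,0,0,0,0.3],[0,0,-0.119,0,0,0,0.3],[0,0,-0.118,0,0,0,0.3],[0,0,0,-2.4,-3.8,0,0.3],[0,0,0,-2.4,-3.8,0,0.3]],
])

```text
time_s: 0.6
position: [266.9, 508.6, 230.6]
tool_rot: [0.001, -3.141, 0.001]
ft_force: [0.1, 0.4, -0.1]
width: 0.7
grasp_force: 0.0
```

Request:
arm_command([
  [[0,0,0,-2.4,-3.8,0,0.3],[0,0,0,-2.4,-3.8,0,0.3],[0,0,0,-2.4,-3.8,0,0.3],[0,0,0,-2.4,-3.8,0,0.3],[0,0,0,-2.4,-3.8,0,0.3]],
])

```text
time_s: 1.1
position: [387.1, 317.0, 231.1]
tool_rot: [-0.004, -3.141, 0.0]
ft_force: [0.9, 0.3, 0.2]
width: 0.7
grasp_force: 0.0
```

Request:
arm_command([
  [[0,0,0,-2.4,-3.8,0,0.3],[0,0,0,-2.4,-3.8,0,0.3],[0,0,0,-2.4,-3.8,0,0.3],[0,0,0,-2.4,-3.8,0,0.3],[0,0,0,-2.4,-3.8,0,0.3]],
])

```text
time_s: 1.6
position: [506.6, 126.7, 231.1]
tool_rot: [-0.005, -3.141, -0.0]
ft_force: [0.6, 0.6, -0.0]
width: 0.702
grasp_force: 0.0
```

Request:
arm_command([
  [[0,0,0,-0.5,-0.4,3.5,0.3],[0,0,0,-0.5,-0.4,3.5,0.3],[0,0,0,0,0,3.5,0.3],[0,0,0,0,0,3.5,0.3],[0,0,0,0,0,0,0.3]],
])

```text
time_s: 2.1
position: [512.4, 120.0, 87.1]
tool_rot: [-0.005, -3.131, 0.0]
ft_force: [0.5, -0.3, 0.7]
width: 0.701
grasp_force: 0.0
```

Run:
```python
from h import *
S=robot.snapshot("scene");cv2.imwrite("pics/s1.png",cv2.resize(S[170:290,230:390],None,fx=4,fy=4,interpolation=cv2.INTER_CUBIC)[:,:,::-1])
print(robot.read_state()["position"])
```

```text
[514.1849178  120.21782589  89.39213892]
```

View pics/s1.png

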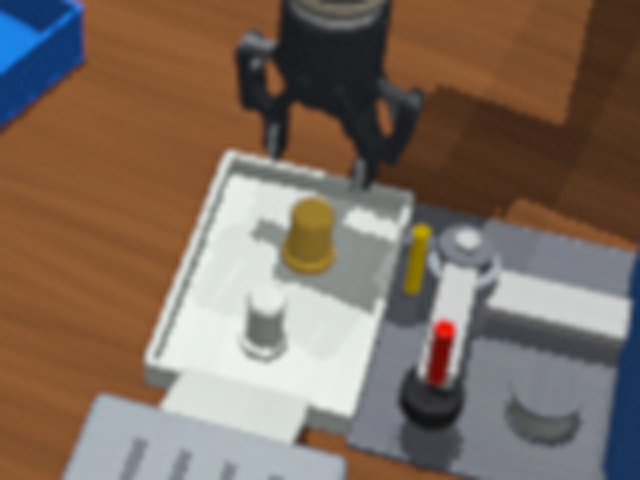

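The fingertips at crop (275,155) and (362,185) straddle the brass shell, top at (312,212), so the alignment is good. I descend and grip.

Request:
arm_command([
  [[0,0,0,-0.2,-0.1,2,0.3],[0,0,0,0,0,2,0.3],[0,0,0,0,0,1.7,0.3],[0,0,0,0,0,1.2,0.3],[0,0,0,0,0,0,0.3]],
])

```text
time_s: 2.65
position: [518.3, 119.5, 22.5]
tool_rot: [-0.004, -3.141, 0.0]
ft_force: [0.7, 0.6, 0.1]
width: 0.701
grasp_force: 0.0
```

Request:
arm_command([
  [[0,0,0,0,0,0,1],[0,0,0,0,0,0,1],[0,0,0,0,0,0,1],[0,0,0,0,0,0,1],[0,0,0,0,0,0,1]],
])

```text
time_s: 3.15
position: [519.2, 119.6, 23.8]
tool_rot: [0.005, 3.139, 0.0]
ft_force: [-0.6, 1.0, 6.8]
width: 0.379
grasp_force: 59.8
```

Request:
arm_command([
  [[0,0,0,0,0,-1.5,1],[0,0,0,0,0,-2.5,1],[0,0,0,0,0,-3,1],[0,0,0,0,0,-2.5,1],[0,0,0,0,0,-1,1]],
])

```text
time_s: 3.65
position: [519.4, 119.4, 129.9]
tool_rot: [0.004, 3.137, -0.0]
ft_force: [0.5, 0.7, -1.2]
width: 0.375
grasp_force: 59.7
```

Request:
arm_command([
  [[0,0,0,0.4,-2,0,1],[0,0,0,0.8,-3.6,0,1],[0,0,0,0.8,-3.6,0,1],[0,0,0,0.8,-3.6,0,1],[0,0,0,0.8,-3.6,0,1]],
])

```text
time_s: 4.15
position: [480.8, -45.6, 126.9]
tool_rot: [-0.004, -3.141, -0.0]
ft_force: [-0.2, -0.2, -0.1]
width: 0.377
grasp_force: 59.7
```

Request:
arm_command([
  [[0,0,0,0.8,-3.6,0,1],[0,0,0,0.8,-3.6,0,1],[0,0,0,0.8,-3.6,0,1],[0,0,0,0.8,-3.6,0,1],[0,0,0,0.7,-3,0,1]],
])

```text
time_s: 4.65
position: [441.4, -220.2, 126.9]
tool_rot: [-0.006, -3.141, -0.0]
ft_force: [0.8, -0.0, -0.8]
width: 0.377
grasp_force: 59.8
```

Request:
arm_command([
  [[0,0,0,0,-0.7,0,1],[0,0,0,0,0,0,1],[0,0,0,0,0,2,1],[0,0,0,0,0,1.5,1],[0,0,0,0,0,0,1]],
])

```text
time_s: 5.15
position: [440.8, -222.7, 90.6]
tool_rot: [-0.002, -3.137, -0.006]
ft_force: [0.2, 0.2, -1.1]
width: 0.378
grasp_force: 59.8
```

Run:
```python
from h import *
S=robot.snapshot("scene");cv2.imwrite("pics/s2.png",cv2.resize(S[100:260,130:330],None,fx=3.5,fy=3.5,interpolation=cv2.INTER_CUBIC)[:,:,::-1])
s=robot.read_state();print(s["position"],s["width"],s["grasp_force"],s["ft_force"])
```

```text
[ 441.42735815 -223.29520323   91.4994699 ] 0.37091612906637517 59.79106653481722 [ 0.2628744   0.55829042 -1.03218277]
```

View pics/s2.png

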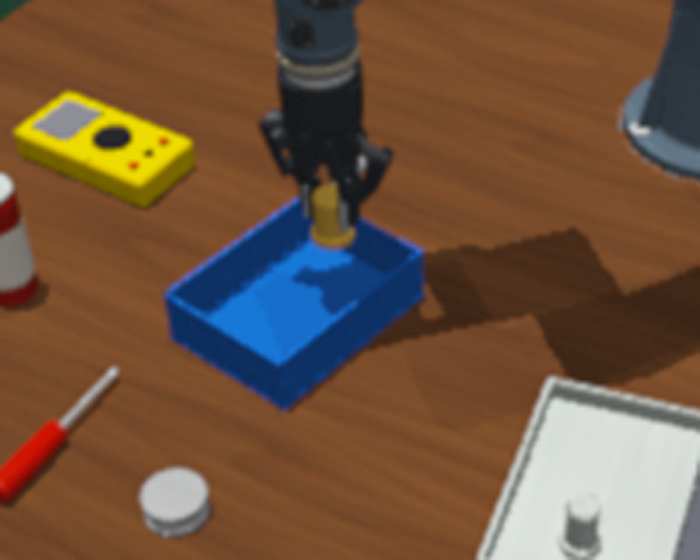

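The brass shell (332,215) is held upright over the near end of the tote. I lower it slowly and release.

Request:
arm_command([
  [[0,0,0,-0.2,-0.2,1.8,1],[0,0,0,0,0,1.8,1],[0,0,0,0,0,1.6,1],[0,0,0,0,0,1,1],[0,0,0,0,0,0.3,1]],
])

```text
time_s: 5.7
position: [444.2, -226.7, 27.0]
tool_rot: [-0.003, -3.141, -0.001]
ft_force: [0.4, -0.1, -1.1]
width: 0.375
grasp_force: 59.8
```

Request:
arm_command([
  [[0,0,0,0,0,0.2,1],[0,0,0,0,0,0,1],[0,0,0,0,0,0,1],[0,0,0,0,0,0,1],[0,0,0,0,0,0,1]],
])

```text
time_s: 6.2
position: [444.3, -227.7, 25.7]
tool_rot: [0.005, 3.141, -0.001]
ft_force: [1.1, 0.1, -1.2]
width: 0.378
grasp_force: 59.8
```

Request:
arm_command([
  [[0,0,0,0,0,0.2,1],[0,0,0,0,0,0,0.3],[0,0,0,0,0,0,0.3],[0,0,0,0,0,0,0.3],[0,0,0,0,0,0,0.3]],
])

```text
time_s: 6.7
position: [444.2, -227.5, 23.3]
tool_rot: [0.004, 3.142, -0.0]
ft_force: [0.3, 0.3, 0.3]
width: 0.701
grasp_force: 0.0
```

Request:
arm_command([
  [[0,0,0,0,0,-1,0.3],[0,0,0,0,0,-3,0.3],[0,0,0,0,0,-3,0.3],[0,0,0,0,0,-3,0.3],[0,0,0,0,0,-1,0.3]],
])

```text
time_s: 7.2
position: [445.4, -228.4, 136.6]
tool_rot: [0.004, 3.137, -0.006]
ft_force: [1.2, 0.5, -0.9]
width: 0.7
grasp_force: 0.0
```

Request:
arm_command([
  [[0,0,0,-1.6,3.5,0,0.3],[0,0,0,-1.6,3.5,0,0.3],[0,0,0,-1.6,3.5,0,0.3],[0,0,0,-1.6,3.5,0,0.3],[0,0,0,-1.6,3.5,0,0.3]],
])

```text
time_s: 7.7
position: [524.7, -51.1, 133.1]
tool_rot: [-0.005, -3.141, -0.0]
ft_force: [2.0, -0.0, 0.1]
width: 0.7
grasp_force: 0.0
```

Request:
arm_command([
  [[0,0,0,-1.6,3.5,0,0.3],[0,0,0,-1.6,3.5,0,0.3],[0,0,0,-1.6,3.5,0,0.3],[0,0,0,-1.6,3.5,0,0.3],[0,0,0,-1.6,3.5,0,0.3]],
])

```text
time_s: 8.2
position: [605.0, 123.7, 132.9]
tool_rot: [-0.004, -3.14, 0.0]
ft_force: [0.8, 0.2, 0.2]
width: 0.697
grasp_force: 0.0
```

Request:
arm_command([
  [[0,0,0,-0.6,0.3,1,0.3],[0,0,0,0,0,2,0.3],[0,0,0,0,0,1.5,0.3],[0,0,0,0,0,0,0.3],[0,0,0,0,0,0,0.3]],
])

```text
time_s: 8.7
position: [610.5, 124.4, 87.7]
tool_rot: [-0.006, -3.14, 0.0]
ft_force: [-0.1, -0.3, -0.5]
width: 0.699
grasp_force: 0.0
```

Run:
```python
from h import *
S=robot.snapshot("scene");cv2.imwrite("pics/s3.png",cv2.resize(S[140:290,170:390],None,fx=3.5,fy=3.5,interpolation=cv2.INTER_CUBIC)[:,:,::-1])
s=robot.read_state();print(s["position"],s["width"],s["grasp_force"],s["ft_force"])
```

```text
[611.17358492 124.40717631  88.41656926] 0.694578403211737 0.0 [ 0.31804813 -0.35000578  1.03308493]
```

View pics/s3.png

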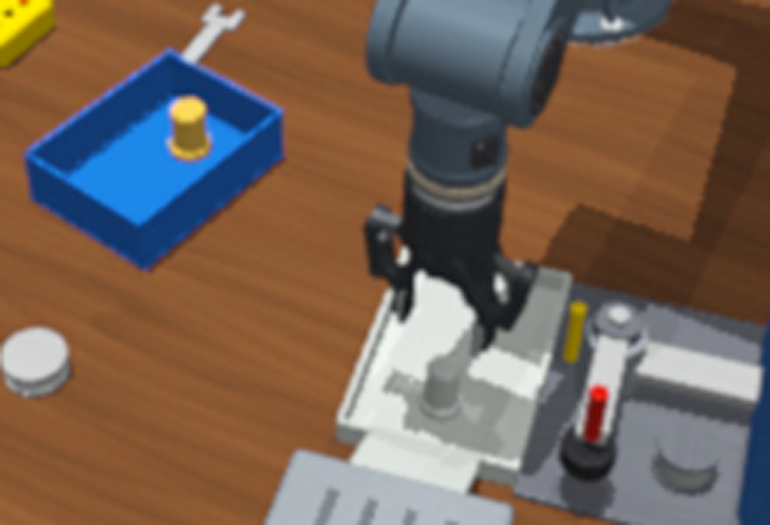

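The brass shell stands upright in the tote (188,128). The fingers, at (402,305) and (485,340), straddle the aluminium shell, top at (442,365). I descend, grip, carry and place it.

Request:
arm_command([
  [[0,0,0,0,0.1,2,0.3],[0,0,0,0,0,2,0.3],[0,0,0,0,0,1.5,0.3],[0,0,0,0,0,1.1,0.3],[0,0,0,0,0,0,0.3]],
])

```text
time_s: 9.25
position: [610.3, 125.8, 21.1]
tool_rot: [-0.005, -3.139, 0.0]
ft_force: [-1.2, 0.0, -0.8]
width: 0.701
grasp_force: 0.0
```

Request:
arm_command([
  [[0,0,0,0,0,0,1],[0,0,0,0,0,0,1],[0,0,0,0,0,0,1],[0,0,0,0,0,0,1],[0,0,0,0,0,0,1]],
])

```text
time_s: 9.75
position: [612.1, 126.2, 23.5]
tool_rot: [0.004, 3.139, 0.0]
ft_force: [-0.8, 0.2, 6.0]
width: 0.306
grasp_force: 59.6
```

Request:
arm_command([
  [[0,0,0,0,0,-1.5,1],[0,0,0,0,0,-2.5,1],[0,0,0,0,0,-3,1],[0,0,0,0,0,-2.5,1],[0,0,0,0,0,-1,1]],
])

```text
time_s: 10.25
position: [612.4, 126.1, 130.4]
tool_rot: [0.004, 3.137, 0.0]
ft_force: [0.0, -0.3, -0.3]
width: 0.306
grasp_force: 59.2
```

Request:
arm_command([
  [[0,0,0,0.5,-2.3,0,1],[0,0,0,0.8,-3.8,0,1],[0,0,0,0.8,-3.8,0,1],[0,0,0,0.8,-3.8,0,1],[0,0,0,0.8,-3.8,0,1]],
])

```text
time_s: 10.75
position: [572.4, -49.9, 126.8]
tool_rot: [-0.004, -3.14, -0.001]
ft_force: [0.4, 0.4, -0.9]
width: 0.312
grasp_force: 59.2
```

Request:
arm_command([
  [[0,0,0,0.8,-3.8,0,1],[0,0,0,0.8,-3.8,0,1],[0,0,0,0.8,-3.8,0,1],[0,0,0,0.8,-3.8,0,1],[0,0,0,0.8,-3.8,0,1]],
])

```text
time_s: 11.25
position: [531.9, -239.8, 126.8]
tool_rot: [-0.005, -3.14, -0.002]
ft_force: [0.3, 0.8, -0.4]
width: 0.305
grasp_force: 59.2
```

Request:
arm_command([
  [[0,0,0,0,-0.3,0,1],[0,0,0,0,0,1,1],[0,0,0,0,0,2,1],[0,0,0,0,0,2,1],[0,0,0,0,0,1.5,1]],
])

```text
time_s: 11.75
position: [532.1, -239.1, 60.2]
tool_rot: [-0.002, -3.138, -0.004]
ft_force: [0.7, 0.1, -1.4]
width: 0.302
grasp_force: 59.3
```

Request:
arm_command([
  [[0,0,0,0,0,1.5,1],[0,0,0,0,0,1,1],[0,0,0,0,0,0.5,1],[0,0,0,0,0,0,1],[0,0,0,0,0,0,1]],
])

```text
time_s: 12.25
position: [533.5, -241.8, 32.6]
tool_rot: [0.004, 3.141, -0.001]
ft_force: [0.3, 0.3, -1.4]
width: 0.309
grasp_force: 59.3
```

Request:
arm_command([
  [[0,0,0,0,0,0.5,1],[0,0,0,0,0,0.3,1],[0,0,0,0,0,0,1],[0,0,0,0,0,0,1],[0,0,0,0,0,0,1]],
])

```text
time_s: 12.75
position: [533.2, -241.8, 24.4]
tool_rot: [0.004, 3.141, -0.0]
ft_force: [-1.2, -0.3, -1.5]
width: 0.307
grasp_force: 59.3
```

Request:
arm_command([
  [[0,0,0,0,0,0.2,1],[0,0,0,0,0,0,0.4],[0,0,0,0,0,0,0.4],[0,0,0,0,0,0,0.4],[0,0,0,0,0,0,0.4]],
])

```text
time_s: 13.25
position: [533.1, -241.7, 22.2]
tool_rot: [-0.004, -3.142, -0.0]
ft_force: [0.3, -0.3, 0.7]
width: 0.601
grasp_force: 0.0
```

Request:
arm_command([
  [[0,0,0,0,0,-1,0.3],[0,0,0,0,0,-3,0.3],[0,0,0,0,0,-4,0.3],[0,0,0,0,0,-4,0.3],[0,0,0,0,0,-4,0.3]],
])

```text
time_s: 13.75
position: [532.9, -241.5, 184.4]
tool_rot: [0.004, 3.141, -0.0]
ft_force: [0.8, -0.5, 0.3]
width: 0.701
grasp_force: 0.0
```

Request:
arm_command([
  [[0,0,-0.1,0,0,-1,0.3],[0,0,-0.09,0,0,0,0.3],[0,0,0,0,0,0,0.3],[0,0,0,0,0,0,0.3],[0,0,0,0,0,0,0.3]],
])

```text
time_s: 14.25
position: [532.7, -241.4, 191.9]
tool_rot: [0.292, -3.127, -0.001]
ft_force: [1.0, 0.1, -0.3]
width: 0.701
grasp_force: 0.0
```

Run:
```python
from h import *
from scipy.spatial.transform import Rotation as R
T=robot.snapshot("top");S=robot.snapshot("scene")
v=np.hstack([cv2.resize(T[140:260,255:375],(390,390)),cv2.resize(S[130:250,150:270],(390,390))])
cv2.imwrite("pics/s4.png",v[:,:,::-1])
s=robot.read_state();print(s["position"],s["joint_positions"].round(2));M=R.from_rotvec(s["tool_rot"]).as_matrix();print(M.round(3))
print("shift cm to post:",M.T@(np.array([634,262,180])-s["position"])/10)
```

```text
[ 532.85371832 -241.51770188  191.80489891] [-0.62  0.52  1.57  0.    1.05 -2.37]
[[-0.983 -0.185 -0.001]
 [-0.185  0.983  0.001]
 [ 0.001  0.001 -1.   ]]
shift cm to post: [-19.27038322  47.60460082   1.20595664]
```

View pics/s4.png

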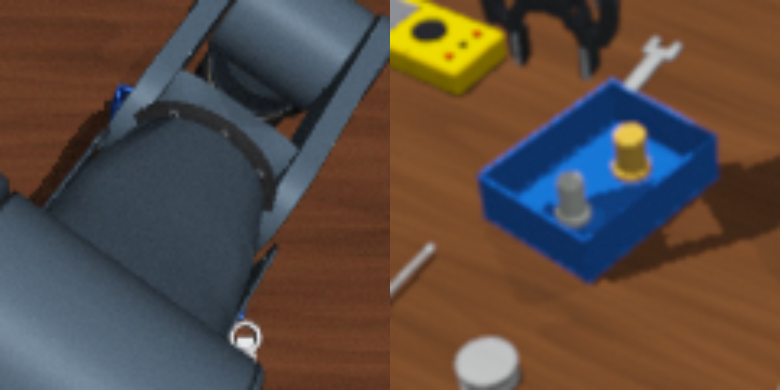

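Both shells stand upright in the tote (570,198) and (630,150). Next I go above the red post with the closing axis tangential to the arm's swing.

Request:
arm_command([
  [[0,0,0,-1.7,4.2,0,0.3],[0,0,0,-1.7,4.2,0,0.3],[0,0,0,-1.7,4.2,0,0.3],[0,0,0,-1.7,4.2,0,0.3],[0,0,0,-1.7,4.2,0,0.3]],
])

```text
time_s: 14.85
position: [577.6, -17.9, 192.0]
tool_rot: [0.292, -3.127, -0.0]
ft_force: [0.8, -0.5, -0.6]
width: 0.703
grasp_force: 0.0
```

Request:
arm_command([
  [[0,0,0,-1.7,4.2,0,0.3],[0,0,0,-1.7,4.2,0,0.3],[0,0,0,-1.7,4.2,0,0.3],[0,0,0,-1.7,4.2,0,0.3],[0,0,0,-1.7,4.2,0,0.3]],
])

```text
time_s: 15.35
position: [621.9, 204.5, 191.8]
tool_rot: [0.293, -3.127, 0.0]
ft_force: [1.1, -0.1, 0.5]
width: 0.701
grasp_force: 0.0
```

Request:
arm_command([
  [[0,0,0,-1.7,4.2,0,0.3],[0,0,0,-0.6,1.4,0,0.3],[0,0,0,0,0,2,0.3],[0,0,0,0,0,1.5,0.3],[0,0,0,0,0,0,0.3]],
])

```text
time_s: 15.85
position: [631.7, 260.5, 153.8]
tool_rot: [0.292, -3.12, 0.002]
ft_force: [-1.0, -0.5, 0.4]
width: 0.699
grasp_force: 0.0
```

Run:
```python
from h import *
from scipy.spatial.transform import Rotation as R
S=robot.snapshot("scene")
cv2.imwrite("pics/s5.png",cv2.resize(S[180:290,270:430],None,fx=4.5,fy=4.5,interpolation=cv2.INTER_CUBIC)[:,:,::-1])
s=robot.read_state();print(s["position"],s["joint_positions"].round(2));M=R.from_rotvec(s["tool_rot"]).as_matrix()
print("shift cm to post:",M.T@(np.array([634,262,82])-s["position"])/10)
```

```text
[632.8459528  260.61331224 155.30575603] [ 0.23  0.69  1.33 -0.    1.12 -1.53]
shift cm to post: [-0.17394936  0.11813722  7.32977975]
```

View pics/s5.png

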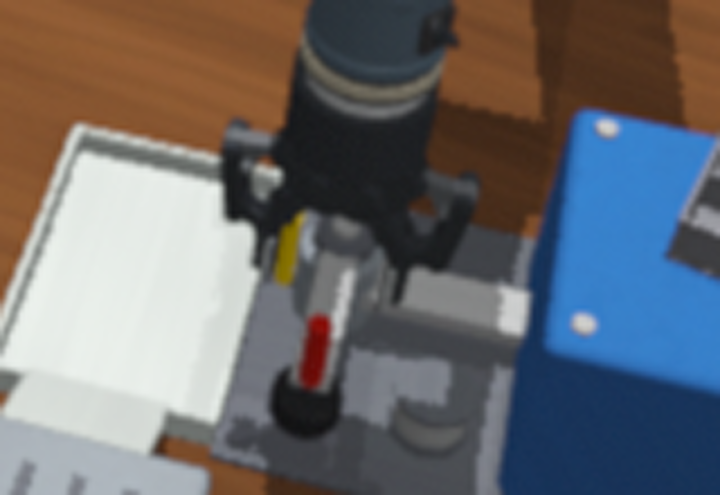

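The tray is empty. The fingertips at (265,265) and (395,300) straddle the red post, top at (318,322). I descend and grip.

Request:
arm_command([
  [[0,0,0,-0.2,0.1,2,0.3],[0,0,0,0,0,2,0.3],[0,0,0,0,0,1.9,0.3],[0,0,0,0,0,1.2,0.3],[0,0,0,0,0,0,0.3]],
])

```text
time_s: 16.4
position: [635.0, 262.2, 84.8]
tool_rot: [0.291, -3.125, 0.001]
ft_force: [-0.4, 0.3, -0.5]
width: 0.698
grasp_force: 0.0
```

Request:
arm_command([
  [[0,0,0,0,0,0,1],[0,0,0,0,0,0,1],[0,0,0,0,0,0,1],[0,0,0,0,0,0,1],[0,0,0,0,0,0,1]],
])

```text
time_s: 16.9
position: [636.8, 263.5, 87.7]
tool_rot: [-0.294, 3.126, 0.0]
ft_force: [-1.2, -0.5, 5.4]
width: 0.171
grasp_force: 58.3
```

Request:
arm_command([
  [[0,0,0,0,0,-0.4,1],[0,0,0.06,0,-0.72,0,1],[0,0,0.06,0,-0.72,0,1],[0,0,0.06,0,-0.72,0,1],[0,0,0.06,0,-0.72,0,1]],
])

```text
time_s: 17.4
position: [639.0, 235.0, 87.9]
tool_rot: [0.086, 3.14, 0.001]
ft_force: [4.1, 2.2, -9.8]
width: 0.17
grasp_force: 60.6
```

```bash
cat > st.py <<'E'
from h import *
from scipy.spatial.transform import Rotation as R
s=robot.read_state();p=s["position"][:2]-[515,239];M=R.from_rotvec(s["tool_rot"]).as_matrix()
a=np.arctan2(p[1],p[0]);print("t",s["time_s"],"arm angle",(np.radians(10.9)-a).round(3),"r",np.hypot(*p).round(1),"tool-y minus tangent",(np.arctan2(M[1,1],M[0,1])-a-np.pi/2).round(3),"z",s["position"][2].round(1),s["ft_force"].round(1),s["grasp_force"])
E
python3 st.py
```

```text
t 17.4 arm angle 0.223 r 124.1 tool-y minus tangent -0.022 z 87.9 [ 4.1  2.2 -9.8] 60.56671321392059
```

Request:
arm_command([
  [[0,0,0.06,0,-0.72,0.2,1],[0,0,0.06,0,-0.72,0,1],[0,0,0.06,0,-0.72,0,1],[0,0,0.06,0,-0.72,0,1],[0,0,0.06,0,-0.72,0,1]],
])

```text
time_s: 17.9
position: [632.7, 199.7, 87.8]
tool_rot: [0.553, 3.092, 0.001]
ft_force: [1.0, 1.8, -2.5]
width: 0.171
grasp_force: 61.4
```

```bash
python3 st.py
```

```text
t 17.9 arm angle 0.512 r 124.0 tool-y minus tangent -0.032 z 87.8 [ 1.   1.8 -2.5] 61.367701292037964
```

Request:
arm_command([
  [[0,0,0.06,0,-0.72,0,1],[0,0,0.06,0,-0.72,0,1],[0,0,0.06,0,-0.72,0,1],[0,0,0.06,0,-0.72,0,1],[0,0,0.06,0,-0.72,0,1]],
])

```text
time_s: 18.4
position: [616.3, 167.8, 87.8]
tool_rot: [1.008, 2.975, 0.001]
ft_force: [1.4, 1.5, -3.0]
width: 0.168
grasp_force: 61.3
```

```bash
python3 st.py
```

```text
t 18.4 arm angle 0.803 r 123.8 tool-y minus tangent -0.041 z 87.8 [ 1.4  1.5 -3. ] 61.30636811256409
```

Request:
arm_command([
  [[0,0,0.06,0,-0.72,0,1],[0,0,0.06,0,-0.72,0,1],[0,0,0.06,0,-0.72,0,1],[0,0,0.06,0,-0.72,0,1],[0,0,0.06,0,-0.72,0,1]],
])

```text
time_s: 18.9
position: [591.5, 142.0, 87.8]
tool_rot: [1.441, 2.791, 0.001]
ft_force: [2.3, 2.1, -3.8]
width: 0.168
grasp_force: 61.2
```

```bash
python3 st.py
```

```text
t 18.9 arm angle 1.094 r 123.5 tool-y minus tangent -0.05 z 87.8 [ 2.3  2.1 -3.8] 61.204261779785156
```

Request:
arm_command([
  [[0,0,0.06,0,-0.72,0,1],[0,0,0.06,0,-0.72,0,1],[0,0,0.06,0,-0.72,0,1],[0,0,0.05,0,-0.6,0,1],[0,0,0,0,0,0,1]],
])

```text
time_s: 19.4
position: [567.7, 127.6, 87.8]
tool_rot: [1.749, 2.609, 0.0]
ft_force: [3.8, 0.1, -5.8]
width: 0.171
grasp_force: 61.0
```

```bash
python3 st.py
```

```text
t 19.4 arm angle 1.319 r 123.3 tool-y minus tangent -0.052 z 87.8 [ 3.8  0.1 -5.8] 60.95572650432587
```

Small steps now, until the stop shows in the force.

Request:
arm_command([
  [[0,0,0.03,0,-0.4,0,1],[0,0,0.03,0,-0.4,0,1],[0,0,0,0,0,0,1],[0,0,0,0,0,0,1],[0,0,0,0,0,0,1]],
])

```text
time_s: 19.9
position: [560.4, 124.5, 87.9]
tool_rot: [1.829, 2.553, 0.0]
ft_force: [4.9, 0.2, -10.6]
width: 0.17
grasp_force: 60.5
```

```bash
python3 st.py
```

```text
t 19.9 arm angle 1.383 r 123.2 tool-y minus tangent -0.05 z 87.9 [  4.9   0.2 -10.6] 60.51779329776764
```

Request:
arm_command([
  [[0,0,0.02,0,-0.3,0,1],[0,0,0,0,0,0,1],[0,0,0,0,0,0,1],[0,0,0,0,0,0,1],[0,0,0,0,0,0,1]],
])

```text
time_s: 20.4
position: [560.0, 124.3, 87.9]
tool_rot: [1.851, 2.533, 0.006]
ft_force: [10.3, 2.2, -13.8]
width: 0.169
grasp_force: 60.4
```

```bash
python3 st.py
```

```text
t 20.4 arm angle 1.387 r 123.2 tool-y minus tangent -0.066 z 87.9 [ 10.3   2.2 -13.8] 60.413076281547546
```

The last 3 mm command moved it 0.4 mm while the force rose, so it is on the stop. A final slight push, then one check picture.

Request:
arm_command([
  [[0,0,0,0,-0.2,0,1],[0,0,0,0,0,0,1],[0,0,0,0,0,0,1],[0,0,0,0,0,0,1],[0,0,0,0,0,0,1]],
])

```text
time_s: 20.9
position: [559.9, 124.3, 87.9]
tool_rot: [1.85, 2.53, 0.011]
ft_force: [14.0, 5.3, -16.9]
width: 0.169
grasp_force: 60.6
```

```bash
python3 st.py
python3 - <<'E'
from h import *
S=robot.snapshot("scene")
cv2.imwrite("pics/s6.png",cv2.resize(S[140:290,170:390],None,fx=3.5,fy=3.5,interpolation=cv2.INTER_CUBIC)[:,:,::-1])
E
```

```text
t 20.9 arm angle 1.388 r 123.2 tool-y minus tangent -0.065 z 87.9 [ 14.    5.3 -16.9] 60.55298388004303
```

View pics/s6.png

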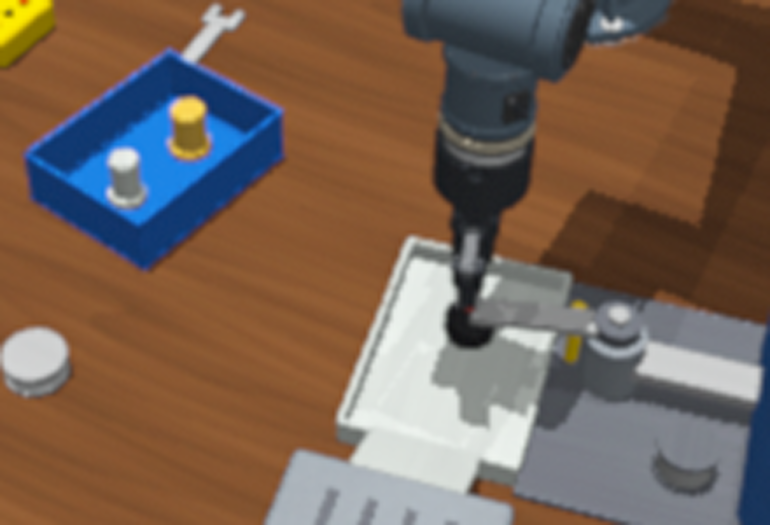

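The picture shows both shells standing in the tote at (125,175) and (188,125). The arm lies over the empty tray against the yellow pin (575,310), held by the post at (468,310). I hand in.

```bash
python3 -c "
from rig import robot; print(robot.hand_in())"
```

```text
the job is handed in; nothing more can be done
None
```

Both shells are standing in the blue tote, and the gripper is holding the tensioner arm by its red post against the stop; I handed the job in at about 21 s of the 67 s allowed, and the hand-in gave no verdict.

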